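Knock two stuck castings out of their mould onto the mat

ROBOT

A 6-joint arm with a two-finger parallel gripper is mounted at the origin on the work surface. World frame = base frame: x ahead of the robot, y to its left, z up, the work surface at z = 0. Lengths are in m, angles in rad, forces in N, time in s.
With the tool pointing down it reaches from about 0.4 to 0.825 m from the base axis. Payload 7 kg.
Tool frame: the origin (TCP) lies on the centre line of the jaws, within the pads' length; the fingertips stand tip_reach ahead of it and the grasp point (between the pads) is the TCP (tip_reach is the distance from the TCP to the fingertips, in m); z points along the fingers, y is the line along which they close (so a half turn about z gives the same grasp; the last joint's range is limited). The gripper opens to 88 mm and grips with 3 to 60 N. Pads are 19 mm wide; open, the fingers measure 130 mm over their backs; the gripper's body (78 mm by 193 mm) begins 47 mm behind the grasp point.
Start: joints at [-0.996, 0.359, 0.012, 0, -1.224, -0.288], TCP at [0.191, -0.647, 0.246] pointing down, gripper open.
Joint ranges: [-3.07, 3.07], [-1.43, 2.12], [-1.02, 1.25], [-3.03, 1.67], [-3.05, -0], [-3.03, 3.03]. Speed limits (rad/s): [2.39, 2.39, 3.01, 3.14, 3.14, 3.14].

INTERFACE

Orientations are given as [roll, pitch, yaw] about the fixed x, y, z axes, in that order (R = Rz(yaw) Ry(pitch) Rx(roll)).
In Python, from station import get_state, grab_frame, calibration, job_done, find_in, mark_of, tip_reach gives the robot as it stands.
- The arm moves only by the shell command python3 -m handwheel 'ROWS' [OPENING] [FORCE]. ROWS is JSON, a list of rows, each an object with "delta_pos": the shift along the world's x, y, z in units of 30 mm (1.0 is 30 mm), a list of three; "dr": the turn, a rotation vector about the world's x, y, z in degrees, a list of three. In form: [{"delta_pos": [tx, ty, tz], "dr": [rx, ry, rz]}, ...]. A call has 1 to 10 rows; each row shifts and turns the commanded pose from where the row before left it; what a row does not reach is not made up. A row lasts 1/10 s, in which the tool goes at most 50 mm and 8.59 degrees, less where a joint would pass 70% of its speed; a pose out of reach is approached as far as the arm can. A call is refused whole if a number of a shift passes 1 or a number of a turn 8.59, either way. A call with a gripper value outside its range is refused whole. OPENING is the closure, from -1 (fully open) to 1 (shut), set as the call begins (- or left out, the last holds). The fingers move at their own pace and stop on an object; FORCE is the grip in N (left out, the last holds). Time passes only in rows, so rows that do not move let the fingers close. It gives the time, the measured TCP pose, the force, the opening and the grip force at its end, in the units of the state.
- get_state(): the state, without advancing time (a new reading comes with each control period).
- grab_frame(name): name is "side" or "top" or "wrist"; returns the picture (420x560x3 uint8, red, green, blue); there is no depth.
- calibration(name): a dict with "fx", "fy", "cx", "cy" (pixels), "k1" (the pictures are not rectified: a ray, as slopes to the right and down, at radius r is drawn at 1 + k1 r^2 times it, then the intrinsics apply), "extrinsics" (4x4, takes a point from world to camera coordinates). Camera axes: x right, y down, z forward; pixel columns grow to the right and rows downward; lengths in m; the calibration is good to about 2 mm. A picture is of the moment at which its call begins: read the wrist's pose just before it. calibration takes no time and is no camera call; for the wrist camera it gives the pose at the moment of the call.
- job_done(): hands the job in; it is judged then, once.
Trained networks look in the newest picture that a camera, given by its name, has taken for a name from the list of things; names that differ only in an ending like _2 or _b are one class to them, and where a whole thing is asked for, a point or a joint stands for the part that bears it (a point fixed in the world has none). Each returns a list of dicts, best first, with "conf" (0 to 1); they miss things now and then, are a little off and sometimes report something else, mostly with a low value. They report only what shows in the picture. A call takes as long as a camera call. They do not tell look-alikes from the thing itself.
- find_in(camera, query): "location" ([column, row] in pixels, amid what is visible of it).
- mark_of(camera, query): "location" ([column, row] in pixels: a listed point, or the origin of a listed thing).
The state is a dict: "t": time; "q": joint angles; "qd": joint speeds; "joint_efforts": joint torques, N m; "eef_pos": TCP position; "ee_rot": TCP orientation; "force": force on the tool from outside, world axes, zero at the start; "moment": the same for the moment, N m; "width": finger opening in m; "gripper_force": force on a finger pad.
Only numpy, scipy, OpenCV 4.12 (cv2) and the standard library are available. Lean on these libraries where they do the work, as an engineer would, in place of code of your own. Each camera call takes 0.05 s, during which the arm holds its last target. There are 200 camera calls.

TASK

Take the blue mould out of its rack by the metal handle, turn it face down over the black mat with both yellow castings still in it, and rap its black feet on the mat, as often as it takes, until both castings have come out and lie on the mat. Then stand the empty mould back in the rack the way it stood, handle up and open face away from the backrest, let go, and leave everything else on the bench where it is.

Things in the scene. Friction and masses are not known exactly. Their poses are not given: they have to be found in the camera images.
- mould: Blue mould tray, 104 (own x) x 150 (y) x 26 mm (z), 0.26 kg empty. Origin: centre of its flat back. z points out of the open face, x from the handle end to the foot end. At the start it stands in the rack: handle up, x steeply down, face tipped 15 deg up from level. Two pockets side by side along y, 74 x 50 x 18 mm deep, hold the castings under black rubber lips (see cavity_a).
- mould_grip (a point): Mid-handle, (-91.7, 0, -9.4) mm in the mould's frame and axes. Handle: aluminium plate 78 mm wide (y), 6 thick, running 65 mm from (-50, 0, 10) along (-0.906, 0, -0.423), bent 25 deg to the back. Grip its 6 mm along (-0.423, 0, 0.906), fingers pointing along (0.906, 0, 0.423): in the rack 40 deg off straight down. A half turn about the fingers' axis, tilt kept, brings the face down.
- mould_feet (a point): Midway between the tips of the mould's two black feet, (52, 0, 46) mm in the mould's frame; axes as the mould's. The feet stand at the outer corners of the foot end, x 37 to 52 mm, y 66 to 75 mm either side, and rise 20 mm above the open face.
- cavity_a (a point): Centre of the pocket floor at mould y = +37 mm, 8 mm above the mould's back; axes as the mould's. Casting a starts here. A rubber lip, 44 mm long, on each long side of a pocket grips the casting: its weight alone does not open the lips, every rap opens them a little for good. At 0.25 m/s expect 2 to 5 raps, at 0.15 up to 10, slower raps hardly help; both need not come out at once.
- cavity_b (a point): The same for the pocket at mould y = -37 mm, where casting b starts.
- cast_a: Yellow casting, a flat D-shaped plate 70 mm long (x), 46 mm wide, 16 mm thick, about 80 g. Origin at the centre of its back, which lies on the pocket's floor; z points out of the mould while it is in it.
- cast_b: The second casting, the same as cast_a.
- rack: Fixed aluminium rack, a tipped-back L on a base 150 x 180 x 6 mm: backrest 100 mm wide leaning 15 deg back from upright (top towards own -x), half the mould's height; ledge 180 mm wide, 62 mm deep, square to the backrest, sloping down to it. The mould's foot end rests on the ledge, its back on the backrest. Open at sides and front. Origin under the base's centre; x to where the mould faces.
- rack_seat (a point): Where the mould's origin is when it stands in the rack: (0, 0, 70.5) mm in the rack's frame; axes as the rack's.
- mat: Fixed black rubber mat with a red edge line, 240 mm (own x) x 260 mm (own y), 4 mm thick. Origin at the centre of its underside, on the bench.
- jar: Bystander: amber jar with a black cap, 56 mm across, 75 mm tall, near the rack's front. Origin under its centre.
- cup: Bystander: steel cup, 66 mm across, 70 mm tall, near the rack's front. Origin under its centre.
- brush: Bystander: brush, 200 mm long, lying past the mat's +x edge. Origin on its underside.
- release_bottle: Bystander: white bottle with a red cap, 66 mm across, 190 mm tall. Origin under its centre.
- can: Bystander: yellow can, 70 mm across, 110 mm tall. Origin under its centre.
- sender: Bystander: yellow and white fuel-pump sender, 140 mm long, 70 mm tall. Origin on its underside.
- small_bin: Bystander: blue open bin, 120 x 100 x 50 mm. Origin under its centre.
Not all that is in view belongs to the job. Leave any green look-alike of the rack alone. What is shaped like the mould but pink is not meant.

How it is judged:
By the outcome, as a careful person would: the job done as asked, in the order asked, and still so for the second after the job is handed in, with the robot touching nothing.
It also fails if it takes over 51 s, if anything falls off the work surface, if the arm or the gripper's body presses on something with over 40 N, if the wrist force passes 120 N, or if a joint passes its speed limit or range.

## Working session

There is one attempt and no reset: what is moved stays moved. The work goes in short steps, Python scripts to look and compute and a shell command to move; the robot and the scene stay as the last step left them, time stands still between calls to the robot, and variables do not carry over. Pictures are saved under pics/ and viewed, at most 10 in all, crops included, and the job is handed in when it is done.

```bash
mkdir -p pics; ls; python3 - <<'E'
from station import *
import station,cv2,numpy as np
s=get_state();print({k:np.round(v,3).tolist() for k,v in s.items()})
print(tip_reach)
fr=[grab_frame(n) for n in("side","top")]
cv2.imwrite('pics/a.png',cv2.resize(np.vstack(fr),(800,1200))[:600,:,::-1]) 
cv2.imwrite('pics/b.png',cv2.resize(fr[1],(800,600))[:,:,::-1])
for c in("side","top"):
  print(c,np.round(calibration(c)["extrinsics"],3).tolist(),calibration(c)["fx"])
  for n in "mould mould_grip mould_feet cavity_a rack rack_seat mat jar cup brush cast_a".split():
    print(n,[(np.round(d["location"]).tolist(),round(d["conf"],2)) for d in mark_of(c,n)])
print(get_state()["t"])
E
```

```text
pics
{'t': 0.0, 'q': [-0.996, 0.359, 0.011, -0.0, -1.224, -0.288], 'qd': [0.002, -0.001, 0.0, -0.001, 0.0, -0.001], 'joint_efforts': [-0.0, -58.271, 29.306, 6.998, 0.007, -0.0], 'eef_pos': [0.191, -0.647, 0.245], 'ee_rot': [3.14, -0.0, -2.855], 'force': [-0.532, -0.632, -0.034], 'moment': [-0.006, 0.01, -0.031], 'gripper_force': 0.0, 'width': 0.088}
0.019
side [[-0.999, -0.041, -0.009, 0.506], [-0.02, 0.652, -0.758, 0.094], [0.036, -0.757, -0.652, 1.562], [0.0, 0.0, 0.0, 1.0]] 476.6780176599269
mould [([356.0, 165.0], 0.92)]
mould_grip [([282.0, 169.0], 0.82)]
mould_feet [([341.0, 153.0], 0.75), ([257.0, 199.0], 0.63)]
cavity_a [([355.0, 170.0], 0.91), ([267.0, 179.0], 0.72), ([353.0, 158.0], 0.66), ([271.0, 195.0], 0.55)]
rack [([276.0, 202.0], 0.79), ([340.0, 206.0], 0.57), ([272.0, 193.0], 0.25)]
rack_seat [([270.0, 190.0], 0.75), ([343.0, 192.0], 0.58)]
mat [([270.0, 286.0], 0.74)]
jar [([238.0, 218.0], 0.88)]
cup [([266.0, 181.0], 0.62), ([228.0, 199.0], 0.52)]
brush [([215.0, 275.0], 0.89)]
cast_a [([271.0, 192.0], 0.43), ([266.0, 181.0], 0.43)]
top [[-0.03, -1.0, -0.002, 0.037], [-0.993, 0.03, -0.116, 0.548], [0.116, -0.002, -0.993, 1.462], [0.0, 0.0, 0.0, 1.0]] 507.21257147070025
mould [([441.0, 300.0], 0.84), ([356.0, 198.0], 0.71)]
mould_grip [([365.0, 203.0], 0.84), ([444.0, 334.0], 0.6)]
mould_feet [([349.0, 174.0], 0.78), ([444.0, 281.0], 0.72), ([343.0, 197.0], 0.69)]
cavity_a [([343.0, 195.0], 0.87), ([452.0, 301.0], 0.77), ([431.0, 306.0], 0.73), ([364.0, 191.0], 0.56)]
rack [([352.0, 200.0], 0.89), ([353.0, 279.0], 0.59), ([132.0, 210.0], 0.39), ([364.0, 187.0], 0.36)]
rack_seat [([352.0, 286.0], 0.8), ([352.0, 199.0], 0.55)]
mat [([218.0, 210.0], 0.83)]
jar [([321.0, 159.0], 0.88), ([350.0, 199.0], 0.26)]
cup [([354.0, 146.0], 0.79)]
brush [([228.0, 153.0], 0.96)]
cast_a [([342.0, 197.0], 0.44), ([366.0, 190.0], 0.44)]
1.2
```

View pics/a.png

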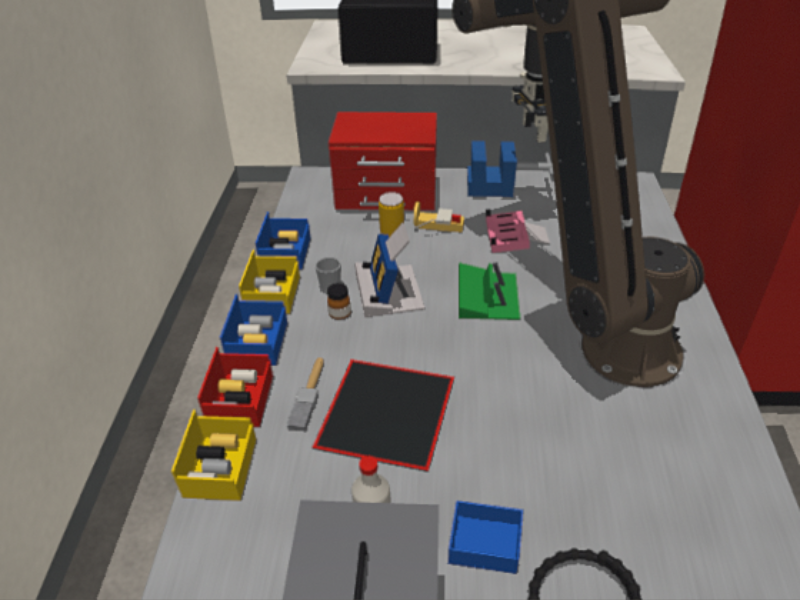

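View pics/b.png

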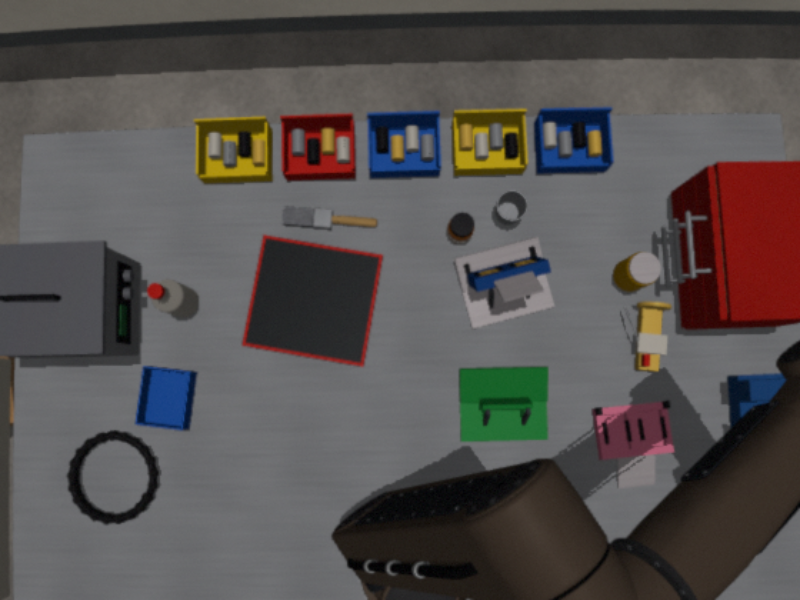

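The first picture shows the side view, with the blue mould in the grey rack at about (390,275) and the mat at (385,415). The second shows the top view, with the rack at (505,283) and the mat at (313,300). The pink mould at (635,430) and the green rack at (503,403) are the decoys. Next I'll triangulate the rack and mat.

```bash
cat > h.py <<'E'
from station import *
import numpy as np, cv2
from scipy.optimize import least_squares
from scipy.spatial.transform import Rotation as Ro
def proj(c,P):
    E=np.array(c["extrinsics"]);p=np.atleast_2d(P)@E[:3,:3].T+E[:3,3]
    s=p[:,:2]/p[:,2:];s=s*(1+c["k1"]*(s**2).sum(1,keepdims=True))
    return s*[c["fx"],c["fy"]]+[c["cx"],c["cy"]]
def tri(obs):  # [(calib,uv)]
    return least_squares(lambda P:np.concatenate([(proj(c,P)[0]-uv) for c,uv in obs]),[.6,0,.1])
def plane(c,uv,z): 
    return least_squares(lambda p:proj(c,[p[0],p[1],z])[0]-uv,[.6,0]).x
E
python3 - <<'E'
from h import *
S,T=calibration("side"),calibration("top")
for n,a,b in [("grip",(282,169),(365,203)),("seat",(270,190),(352,199)),("rack",(276,202),(352,200)),("mat",(270,286),(218,210)),("jar",(238,218),(321,159))]:
    r=tri([(S,a),(T,b)]);print(n,r.x.round(4),r.fun.round(1))
k=.7
m=[plane(T,np.array(p)*k,.004) for p in [(265,237),(382,256),(362,364),(244,345)]];m=np.array(m)
print("mat",m.round(3).tolist(),m.mean(0)); d=(m[0]-m[1]+m[3]-m[2]);print("yaw",np.degrees(np.arctan2(-d[0],d[1])))
g=[plane(T,np.array(p)*k,.006) for p in [(456,260),(540,238),(553,305),(474,327)]];g=np.array(g)
print("rack",g.round(3).tolist(),g.mean(0)); d=g[0]-g[1]+g[3]-g[2];print("yaw",np.degrees(np.arctan2(-d[0],d[1])))
for n,p in [("jar",(321,159)),("cup",(354,146)),("brush",(228,153))]: print(n,plane(T,p,0))
E
```

```text
grip [ 0.5435 -0.2146  0.1442] [-1.1 -0.1  0.   0.9]
seat [ 0.5738 -0.191   0.0679] [ 2.4  0.3 -0.  -1.9]
rack [ 0.5688 -0.1992  0.0093] [-1.6 -0.2  0.   1.3]
mat [0.5554 0.203  0.0104] [ 0.2  0.  -0.  -0.2]
jar [ 0.6972 -0.1116  0.0052] [-1.7 -0.3  0.1  1.5]
mat [[0.693, 0.301], [0.645, 0.053], [0.418, 0.101], [0.465, 0.347]] [0.55526141 0.20038539]
yaw -10.927841391647062
rack [[0.631, -0.103], [0.673, -0.284], [0.529, -0.304], [0.488, -0.135]] [ 0.58038106 -0.20661991]
yaw 13.421803658977737
jar [ 0.70286227 -0.11211086]
cup [ 0.74059852 -0.21497977]
brush [0.73023085 0.17102373]
```

```bash
python3 -m handwheel '[{"delta_pos":[0.66,1,0.1],"dr":[0,0,6.3]},{"delta_pos":[0.66,1,0.1],"dr":[0,0,6.3]},{"delta_pos":[0.66,1,0.1],"dr":[0,0,6.3]},{"delta_pos":[0.66,1,0.1],"dr":[0,0,6.3]},{"delta_pos":[0.66,1,0.1],"dr":[0,0,6.3]},{"delta_pos":[0.66,1,0],"dr":[0,0,6.3]},{"delta_pos":[0.66,1,0],"dr":[0,0,6.3]},{"delta_pos":[0.66,1,0],"dr":[0,0,6.3]},{"delta_pos":[0.66,1,0],"dr":[0,0,6.3]},{"delta_pos":[0.66,1,0],"dr":[0,0,6.3]}]' -1 40
python3 -m handwheel '[{"delta_pos":[0.66,1,0],"dr":[0,0,6.3]},{"delta_pos":[0.66,1,0],"dr":[0,0,6.3]},{"delta_pos":[0.66,1,0],"dr":[0,0,6.3]},{"delta_pos":[0.66,1,0],"dr":[0,0,6.3]},{"delta_pos":[0,0,0],"dr":[1.94,-7.76,0]},{"delta_pos":[0,0,0],"dr":[1.94,-7.76,0]},{"delta_pos":[0,0,0],"dr":[1.94,-7.76,0]},{"delta_pos":[0,0,0],"dr":[1.94,-7.76,0]},{"delta_pos":[0,0,0],"dr":[1.94,-7.76,0]},{"delta_pos":[0,0,0],"dr":[0,0,0]}]'
python3 - <<'E'
from h import *
s=get_state();R=Ro.from_euler('xyz',s["ee_rot"]).as_matrix();print(s["t"],np.round(s["q"],3),R.round(3).tolist(),s["eef_pos"])
C=calibration("wrist");f=grab_frame("wrist");cv2.imwrite('pics/c.png',f[:,:,::-1])
print(np.linalg.inv(C["extrinsics"]).round(3).tolist())
for n in "mould mould_grip mould_feet cavity_a rack rack_seat".split():
    print(n,[(np.round(d["location"]).tolist(),round(d["conf"],2)) for d in mark_of("wrist",n)])
# predicted corners
rk=Ro.from_euler('z',14,degrees=True).as_matrix();t=np.array([.574,-.2,0])
E
```

```text
t: 2.2
eef_pos: [0.3896, -0.3461, 0.2609]
ee_rot: [-3.141, -0.0, -1.751]
force: [0.4, -0.8, 0.1]
width: 0.0874
gripper_force: 0.0
t: 3.2
eef_pos: [0.4656, -0.2274, 0.2594]
ee_rot: [-2.461, -0.002, -1.32]
force: [0.1, -0.1, 0.4]
width: 0.0875
gripper_force: 0.0
3.2 [-0.42  -0.098 -0.443 -0.604 -0.756  1.019] [[0.248, -0.752, 0.61], [-0.969, -0.194, 0.154], [0.002, -0.629, -0.777]] [ 0.46561837 -0.22744911  0.25939052]
[[-0.753, -0.401, 0.522, 0.399], [-0.194, 0.893, 0.406, -0.318], [-0.629, 0.205, -0.75, 0.367], [0.0, 0.0, 0.0, 1.0]]
mould [([307.0, 188.0], 0.57)]
mould_grip [([283.0, 207.0], 0.8), ([259.0, 208.0], 0.45)]
mould_feet [([253.0, 132.0], 0.3)]
cavity_a [([299.0, 222.0], 0.84), ([302.0, 152.0], 0.77)]
rack [([342.0, 179.0], 0.61)]
rack_seat [([309.0, 185.0], 0.96)]
```

View pics/c.png

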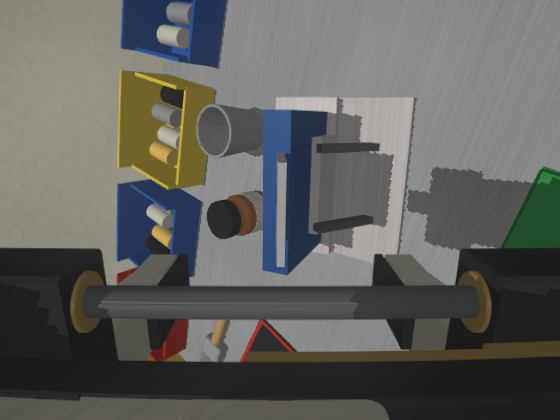

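The wrist view shows the mould from above. The handle edge is the white strip at about (282,155)–(281,266), in front of the blue tray spanning (263..327, 108..272). I'll overlay my model to refine the pose.

```bash
cat >> h.py <<'E'
MR=np.array([[.2588,0,.9659],[0,1,0],[-.9659,0,.2588]])  # mould->rack rotation
def M(p,pts):  # p=(x,y,yaw) rack, mould pts (mm) -> world
    q=np.atleast_2d(pts)/1e3@MR.T+[0,0,.0705]
    return Ro.from_euler('z',p[2]).apply(q)+[p[0],p[1],0]
def K(p,pts): return Ro.from_euler('z',p[2]).apply(np.atleast_2d(pts)/1e3)+[p[0],p[1],0]
HE=[(-108.9+s*.423*3,y,-17.5-s*.906*3) for s,y in((1,-39),(1,39),(-1,39),(-1,-39))]
TOP=[(-52,-75,0),(-52,75,0),(-52,75,26),(-52,-75,26)]
BASE=[(-75,-90,6),(-75,90,6),(75,90,6),(75,-90,6)]
E
python3 - <<'E'
from h import *
C=calibration("wrist");f=cv2.imread('pics/c.png')
a=f[80:290,240:440];k=3.6/1.25
im=cv2.resize(a,None,fx=2.8,fy=2.8,interpolation=cv2.INTER_CUBIC)
p=(.574,-.2,np.radians(14))
for pts,col in((M(p,HE),(0,255,255)),(M(p,TOP),(0,255,0)),(K(p,BASE),(0,0,255))):
    u=proj(C,pts);print(u.round(1).tolist())
    cv2.polylines(im,[(((u-[240,80])+.5)*2.8).astype(int)],True,col,1)
cv2.imwrite('pics/d.png',im)
E
```

```text
[[293.5, 165.2], [291.2, 270.0], [283.2, 270.0], [284.7, 165.1]]
[[296.4, 111.9], [292.6, 279.5], [267.4, 274.4], [267.8, 111.6]]
[[419.2, 98.7], [400.8, 272.1], [290.7, 242.0], [293.5, 100.2]]
```

View pics/d.png

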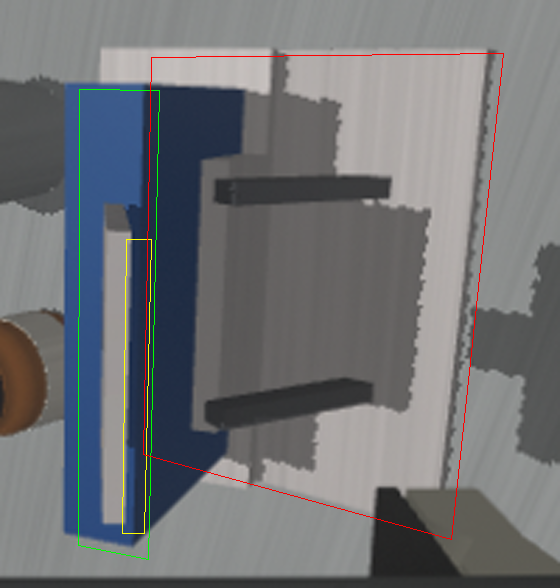

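```bash
python3 - <<'E'
from h import *
C=calibration("wrist")
z=np.array([(131,231),(123,524),(102,522),(104,231),(143,84),(133,545),(65,533),(65,84)])/2.8-.5+[240,80]
def res(v,full=True):
    o=np.concatenate([M(v[:3],HE),M(v[:3],TOP)])+[0,0,v[3] if len(v)>3 else 0]
    return (proj(C,o)-z).ravel()
for v0 in([.574,-.2,.24],[.574,-.2,.24,0]):
    r=least_squares(res,v0);v=r.x;print(v.round(4),np.degrees(v[2]),r.fun.round(1).tolist())
    g=M(v[:3],[(-91.7,0,-9.4)])[0]; g[2]+=v[3] if len(v)>3 else 0
    s=get_state();f=Ro.from_euler('z',v[2]).apply([.643,0,-.766]);print("grip",g.round(4),"f",f.round(3),"delta",((g-s["eef_pos"])/.03).round(2))
    # error rotation
    c=Ro.from_euler('z',v[2]).apply([.766,0,.643]);Rt=np.c_[np.cross(-c,f),-c,f]
    print("rv",np.degrees(Ro.from_matrix(Rt@Ro.from_euler('xyz',s["ee_rot"]).as_matrix().T).as_rotvec()).round(2))
    P=[g-.06*f,g]
    print([((q-s["eef_pos"])/.03).round(2).tolist() for q in P], v, np.degrees(np.arctan2(g[1],g[0])))
E
```

```text
[ 0.5809 -0.2003  0.2365] 13.548164963691717 [-0.1, 0.1, 0.5, -1.0, 0.0, -0.3, 0.9, -0.1, -0.0, 0.1, -0.5, 1.4, -1.0, 0.6, -0.3, -0.3]
grip [ 0.549  -0.208   0.1566] f [ 0.625  0.151 -0.766] delta [ 2.7   0.62 -3.43]
rv [ 0.54 -1.27 -1.15]
[[1.45, 0.31, -1.9], [2.7, 0.62, -3.43]] [ 0.58092574 -0.20027422  0.23646009] -20.745697276311823
[ 5.812e-01 -2.001e-01  2.366e-01 -4.000e-04] 13.555611723918483 [-0.1, 0.1, 0.5, -1.1, 0.0, -0.5, 0.9, 0.0, -0.0, 0.2, -0.5, 1.2, -0.9, 0.5, -0.3, -0.2]
grip [ 0.5493 -0.2078  0.1562] f [ 0.625  0.151 -0.766] delta [ 2.71  0.62 -3.45]
rv [ 0.54 -1.27 -1.14]
[[1.46, 0.32, -1.92], [2.71, 0.62, -3.45]] [ 5.81215401e-01 -2.00076127e-01  2.36590057e-01 -4.36903471e-04] -20.71795867677757
```

```bash
python3 -m handwheel '[{"delta_pos":[0.36,0.08,-0.48],"dr":[0.14,-0.32,-0.29]},{"delta_pos":[0.36,0.08,-0.48],"dr":[0.14,-0.32,-0.29]},{"delta_pos":[0.36,0.08,-0.48],"dr":[0.14,-0.32,-0.29]},{"delta_pos":[0.36,0.08,-0.48],"dr":[0.14,-0.32,-0.29]},{"delta_pos":[0.42,0.1,-0.5],"dr":[0,0,0]},{"delta_pos":[0.42,0.1,-0.5],"dr":[0,0,0]},{"delta_pos":[0.42,0.1,-0.5],"dr":[0,0,0]},{"delta_pos":[0,0,0],"dr":[0,0,0]}]' -1 55
python3 - <<'E'
from h import *
s=get_state();g=np.array([.5492,-.208,.1564]);R=Ro.from_euler('xyz',s["ee_rot"]).as_matrix()
print("left(units)",((g-s["eef_pos"])/.03).round(3),"in tool mm",(R.T@(g-s["eef_pos"])*1e3).round(1),s["q"])
E
```

```text
t: 4.35
eef_pos: [0.549, -0.2069, 0.1545]
ee_rot: [-2.445, 0.003, -1.334]
force: [-0.9, 0.5, 0.9]
width: 0.0877
gripper_force: 0.0
left(units) [ 0.007 -0.036  0.064] in tool mm [ 1.1 -1.2 -1.5] [-0.34685665  0.13140213 -0.44149223 -0.78587223 -0.52629168  1.18063591]
```

```bash
python3 -m handwheel '[{"delta_pos":[0,-0.03,0.06],"dr":[0,0,0]}]' 
python3 -m handwheel '[{"delta_pos":[0,0,0],"dr":[0,0,0]},{"delta_pos":[0,0,0],"dr":[0,0,0]},{"delta_pos":[0,0,0],"dr":[0,0,0]},{"delta_pos":[0,0,0],"dr":[0,0,0]},{"delta_pos":[0,0,0],"dr":[0,0,0]},{"delta_pos":[0,0,0],"dr":[0,0,0]},{"delta_pos":[0,0,0],"dr":[0,0,0]},{"delta_pos":[0,0,0],"dr":[0,0,0]}]' 1 55
```

```text
t: 4.45
eef_pos: [0.5484, -0.2086, 0.1582]
ee_rot: [-2.443, 0.001, -1.335]
force: [-0.1, -0.1, 0.2]
width: 0.0876
gripper_force: 0.0
t: 5.25
eef_pos: [0.5484, -0.2094, 0.1589]
ee_rot: [-2.441, 0.0, -1.337]
force: [1.0, 0.2, -0.4]
width: 0.0293
gripper_force: 0.0
```

```bash
python3 -m handwheel '[{"delta_pos":[0,0,0],"dr":[0,0,0]},{"delta_pos":[0,0,0],"dr":[0,0,0]},{"delta_pos":[0,0,0],"dr":[0,0,0]},{"delta_pos":[0,0,0],"dr":[0,0,0]},{"delta_pos":[0,0,0],"dr":[0,0,0]}]' 1 55; python3 -c "
from h import *
s=get_state();print(np.round(s['q'],3),np.round(s['force'],2),np.round(s['moment'],2),s['eef_pos'],s['ee_rot'])"
```

```text
t: 5.75
eef_pos: [0.5476, -0.209, 0.158]
ee_rot: [-2.443, 0.002, -1.336]
force: [0.2, -0.4, -4.0]
width: 0.0057
gripper_force: 55.0
[-0.351  0.125 -0.441 -0.782 -0.53   1.177] [ 0.19 -0.4  -4.04] [-0.75  3.29 -0.02] [ 0.54764455 -0.20899129  0.15801078] [-2.44287421e+00  1.66011171e-03 -1.33626809e+00]
```

```bash
python3 -m handwheel '[{"delta_pos":[0,0,0.4],"dr":[0,0,0]},{"delta_pos":[0,0,0.6],"dr":[0,0,0]},{"delta_pos":[0,0,0.9],"dr":[0,0,0]},{"delta_pos":[0,0,1],"dr":[0,0,0]},{"delta_pos":[0,0,1],"dr":[0,0,0]},{"delta_pos":[0,0,0.8],"dr":[0,0,0]},{"delta_pos":[0,0.3,0],"dr":[0,0,0]},{"delta_pos":[-0.05,0.6,0],"dr":[0,0,2]},{"delta_pos":[-0.08,0.9,0],"dr":[0,0,3]},{"delta_pos":[-0.08,1,0],"dr":[0,0,3]}]'
python3 -m handwheel '[{"delta_pos":[-0.08,1,0],"dr":[0,0,3]},{"delta_pos":[-0.08,1,0],"dr":[0,0,3]},{"delta_pos":[-0.08,1,0],"dr":[0,0,3]},{"delta_pos":[-0.1,1,0],"dr":[0,0,3]},{"delta_pos":[-0.1,1,0],"dr":[0,0,3]},{"delta_pos":[-0.1,1,0],"dr":[0,0,3]},{"delta_pos":[-0.1,1,0],"dr":[0,0,3]},{"delta_pos":[-0.1,1,0],"dr":[0,0,3]},{"delta_pos":[-0.1,0.8,0],"dr":[0,0,3]},{"delta_pos":[0,0.4,0],"dr":[0,0,3]}]'
python3 -m handwheel '[{"delta_pos":[0,0,0],"dr":[0,0,2]}]'
cat > st.py <<'E'
from h import *
s=get_state();R=Ro.from_euler('xyz',s['ee_rot']).as_matrix();f=R[:,2]
print(np.round(s['q'],3),np.round(s['force'],2),np.round(s['moment'],2),np.round(s['eef_pos'],4),'f',f.round(3),'6.. f*8',(f*8).round(2),'y',R[:,1].round(3),'head',np.degrees(np.arctan2(f[1],f[0])),s['width'])
E
python3 st.py
```

```text
t: 6.75
eef_pos: [0.5409, -0.1237, 0.2982]
ee_rot: [-2.444, 0.002, -1.194]
force: [-0.0, 0.3, -3.9]
width: 0.0057
gripper_force: 55.0
t: 7.75
eef_pos: [0.5145, 0.1531, 0.2982]
ee_rot: [-2.443, 0.003, -0.667]
force: [0.1, -0.3, -4.3]
width: 0.006
gripper_force: 55.0
t: 7.85
eef_pos: [0.5151, 0.153, 0.2984]
ee_rot: [-2.443, 0.003, -0.632]
force: [-0.1, -0.4, -4.4]
width: 0.0055
gripper_force: 55.0
[ 0.357 -0.125 -0.403 -0.543 -0.759  0.878] [-0.08 -0.41 -4.39] [-2.71  2.06 -0.06] [0.5151 0.153  0.2984] f [ 0.378  0.52  -0.766] 6.. f*8 [ 3.03  4.16 -6.13] y [-0.454 -0.617 -0.643] head 53.99077719710683 0.005470428822570662
```

```bash
python3 -m handwheel '[{"delta_pos":[0,0,0],"dr":[1.51,2.08,-3.06]},{"delta_pos":[0,0,0],"dr":[3.03,4.16,-6.13]}]' >/dev/null; python3 st.py
```

```text
[ 0.356 -0.125 -0.404 -0.538 -0.757  0.66 ] [-0.07 -0.45 -3.91] [-2.7   2.04  0.01] [0.5158 0.1512 0.2982] f [ 0.38   0.517 -0.767] 6.. f*8 [ 3.04  4.14 -6.14] y [-0.616 -0.477 -0.627] head 53.699986875514604 0.0057947061086831425
```

```bash
python3 -m handwheel '[{"delta_pos":[0,0,0],"dr":[3.03,4.16,-6.13]},{"delta_pos":[0,0,0],"dr":[3.03,4.16,-6.13]},{"delta_pos":[0,0,0],"dr":[3.03,4.16,-6.13]},{"delta_pos":[0,0,0],"dr":[3.03,4.16,-6.13]},{"delta_pos":[0,0,0],"dr":[3.03,4.16,-6.13]},{"delta_pos":[0,0,0],"dr":[3.03,4.16,-6.13]},{"delta_pos":[0,0,0],"dr":[3.03,4.16,-6.13]},{"delta_pos":[0,0,0],"dr":[3.03,4.16,-6.13]},{"delta_pos":[0,0,0],"dr":[3.03,4.16,-6.13]},{"delta_pos":[0,0,0],"dr":[3.03,4.16,-6.13]}]' >/dev/null
python3 -m handwheel '[{"delta_pos":[0,0,0],"dr":[3.03,4.16,-6.13]},{"delta_pos":[0,0,0],"dr":[3.03,4.16,-6.13]},{"delta_pos":[0,0,0],"dr":[3.03,4.16,-6.13]},{"delta_pos":[0,0,0],"dr":[3.03,4.16,-6.13]},{"delta_pos":[0,0,0],"dr":[3.03,4.16,-6.13]},{"delta_pos":[0,0,0],"dr":[3.03,4.16,-6.13]},{"delta_pos":[0,0,0],"dr":[3.03,4.16,-6.13]},{"delta_pos":[0,0,0],"dr":[3.03,4.16,-6.13]},{"delta_pos":[0,0,0],"dr":[3.03,4.16,-6.13]},{"delta_pos":[0,0,0],"dr":[3.03,4.16,-6.13]}]' >/dev/null
python3 -m handwheel '[{"delta_pos":[0,0,0],"dr":[3.03,4.16,-6.13]},{"delta_pos":[0,0,0],"dr":[0,0,0]}]'; python3 st.py
```

```text
t: 10.25
eef_pos: [0.5157, 0.1511, 0.2985]
ee_rot: [2.447, -0.013, 2.509]
force: [-0.2, -0.8, -3.0]
width: 0.0058
gripper_force: 55.0
[ 0.345 -0.119 -0.393 -0.55  -0.777 -2.257] [-0.16 -0.84 -3.03] [-2.84  1.95  0.06] [0.5157 0.1511 0.2985] f [ 0.371  0.522 -0.768] 6.. f*8 [ 2.96  4.18 -6.15] y [0.461 0.615 0.64 ] head 54.642082385335684 0.005768019926111551
```

```bash
python3 - <<'E'
from h import *
f=grab_frame("side");cv2.imwrite('pics/e.png',cv2.resize(f[100:340,150:470],(800,600),interpolation=cv2.INTER_CUBIC)[:,:,::-1])
E
```

```text
(no output)
```

View pics/e.png

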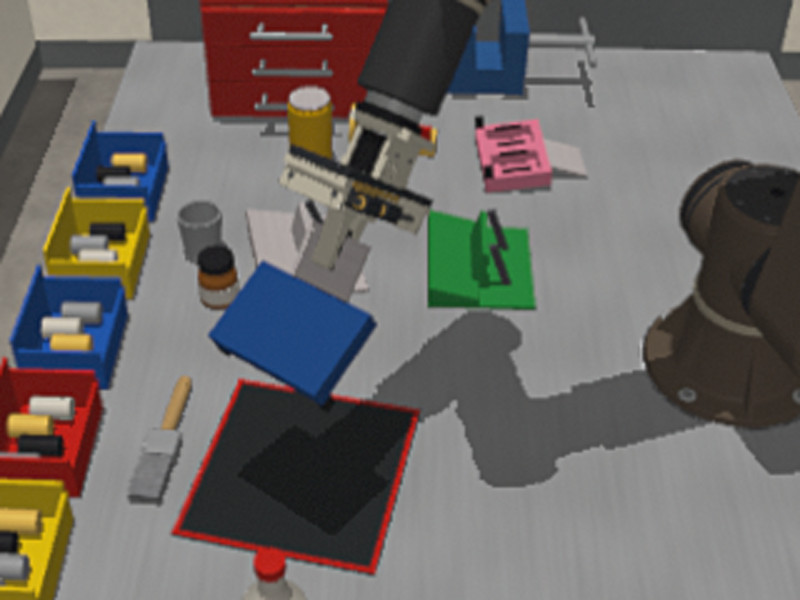

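The mould is held face down above the mat with no castings out yet. Its foot end is at about (225,345)–(325,400). I'll start rapping.

```bash
python3 -m handwheel '[{"delta_pos":[0,0,-0.5],"dr":[0,0,0]},{"delta_pos":[0,0,-0.9],"dr":[0,0,0]},{"delta_pos":[0,0,-0.9],"dr":[0,0,0]},{"delta_pos":[0,0,-0.9],"dr":[0,0,0]},{"delta_pos":[0,0,-0.9],"dr":[0,0,0]},{"delta_pos":[0,0,-0.5],"dr":[0,0,0]},{"delta_pos":[0,0,0],"dr":[0,0,0]}]'; python3 st.py
python3 -m handwheel '[{"delta_pos":[0,0,-0.83],"dr":[0,0,0]},{"delta_pos":[0,0,-0.83],"dr":[0,0,0]}]'
python3 -m handwheel '[{"delta_pos":[0,0,0.83],"dr":[0,0,0]},{"delta_pos":[0,0,0.83],"dr":[0,0,0]},{"delta_pos":[0,0,0],"dr":[0,0,0]}]'; python3 st.py
```

```text
t: 11.0
eef_pos: [0.5154, 0.1504, 0.1589]
ee_rot: [2.449, -0.011, 2.512]
force: [0.1, -0.7, -4.1]
width: 0.0057
gripper_force: 55.0
[ 0.256  0.07  -0.49  -0.809 -0.604 -1.874] [ 0.12 -0.73 -4.14] [-2.85  1.91 -0.02] [0.5154 0.1504 0.1589] f [ 0.369  0.521 -0.769] 6.. f*8 [ 2.96  4.17 -6.16] y [0.459 0.618 0.639] head 54.66264173484183 0.005708089642203362
t: 11.2
eef_pos: [0.5179, 0.151, 0.1135]
ee_rot: [2.442, -0.004, 2.512]
force: [-14.7, -21.3, 30.1]
width: 0.0061
gripper_force: 55.3
t: 11.5
eef_pos: [0.519, 0.1511, 0.1663]
ee_rot: [2.44, -0.003, 2.512]
force: [-0.1, 0.5, -4.2]
width: 0.0053
gripper_force: 55.0
[ 0.258  0.061 -0.485 -0.804 -0.604 -1.88 ] [-0.11  0.46 -4.16] [-2.63  1.81 -0.02] [0.519  0.1511 0.1663] f [ 0.378  0.523 -0.764] 6.. f*8 [ 3.03  4.18 -6.11] y [0.451 0.617 0.645] head 54.10982434829189 0.005338842491491611
```

```bash
for i in 1 2; do python3 -m handwheel '[{"delta_pos":[0,0,-0.2],"dr":[0,0,0]},{"delta_pos":[0,0,-0.83],"dr":[0,0,0]},{"delta_pos":[0,0,-0.83],"dr":[0,0,0]}]' | egrep 'pos|force'
python3 -m handwheel '[{"delta_pos":[0,0,0.83],"dr":[0,0,0]},{"delta_pos":[0,0,0.83],"dr":[0,0,0]},{"delta_pos":[0,0,0],"dr":[0,0,0]}]' >/dev/null; python3 st.py; done
```

```text
eef_pos: [0.5174, 0.1508, 0.1066]
force: [-14.8, -14.7, 34.8]
gripper_force: 56.6
[ 0.251  0.074 -0.488 -0.821 -0.598 -1.857] [ 0.28  0.62 -3.65] [-2.67  1.8  -0.03] [0.518  0.1509 0.1579] f [ 0.376  0.522 -0.765] 6.. f*8 [ 3.01  4.18 -6.12] y [0.455 0.616 0.643] head 54.246746770438335 0.00554840219970636
eef_pos: [0.5177, 0.1506, 0.1004]
force: [-14.9, -15.4, 35.1]
gripper_force: 58.2
[ 0.245  0.086 -0.491 -0.837 -0.594 -1.834] [ 0.32  0.9  -3.48] [-2.69  1.78 -0.08] [0.5176 0.1508 0.1508] f [ 0.375  0.522 -0.766] 6.. f*8 [ 3.    4.18 -6.13] y [0.456 0.615 0.643] head 54.30476731021818 0.005509352389785657
```

```bash
python3 - <<'E'
from h import *
a=grab_frame("side");b=grab_frame("wrist")
cv2.imwrite('pics/f.png',np.vstack([cv2.resize(a[150:330,150:450],(500,300),interpolation=cv2.INTER_CUBIC),cv2.resize(b,(400,300)).copy() if 0 else cv2.copyMakeBorder(cv2.resize(b,(400,300)),0,0,0,100,cv2.BORDER_CONSTANT)])[:,:,::-1])
E
```

```text
(no output)
```

View pics/f.png

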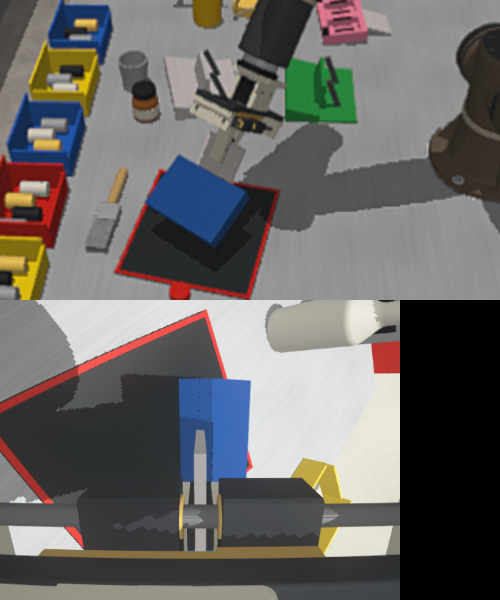

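The mould is still level-ish over the mat and no casting is out. The contact height is dropping with each rap, so the handle is probably sliding or tipping in the jaws. I'll measure that in the wrist view.

```bash
cat >> h.py <<'E'
def mtool(v,flip):  # mould pose in tool: slide (mm, toward palm), pitch deg, yoff mm -> R,t (mm)
    # mould axes in tool nominal: f=z_tool ; c = -y_tool (rack) or c=-y_tool flips with the part: unchanged in tool
    f=np.array([0,0,1.]);c=np.array([0,-1.,0]);y=np.array([-1.,0,0])
    X=.906*f-.423*c;Z=.423*f+.906*c
    Rm=Ro.from_euler('x',v[1],degrees=True).as_matrix()@np.c_[X,y,Z]
    return Rm,-Rm@np.array([-91.7,0,-9.4])+[v[2],0,-v[0]]
def W(s,v,pts):
    R=Ro.from_euler('xyz',s["ee_rot"]).as_matrix();Rm,t=mtool(v,0)
    return ((np.atleast_2d(pts)@Rm.T+t)/1e3)@R.T+s["eef_pos"]
BACK=[(-52,-75,0),(-52,75,0),(52,75,0),(52,-75,0)]
E
python3 - <<'E'
from h import *
s=get_state();C=calibration("wrist");f=grab_frame("wrist")
im=cv2.resize(f[90:290,180:430],(750,600),interpolation=cv2.INTER_CUBIC)[:,:,::-1].copy()
for v,pt,col in(((0,0,0),BACK,(0,255,0)),((0,0,0),HE,(0,255,255)),((12,0,0),HE,(0,0,255)),((12,0,0),BACK,(255,0,255)),((0,0,0),TOP,(255,255,255))):
    u=proj(C,W(s,v,pt));print(v,u.round(1).tolist());cv2.polylines(im,[((u-[180,90]+.5)*3).astype(int)],True,col,1)
cv2.imwrite('pics/g.png',im)
E
```

```text
(0, 0, 0) [[296.9, 108.9], [293.8, 374.5], [342.2, 298.1], [351.2, 112.4]]
(0, 0, 0) [[288.2, 213.4], [287.0, 399.0], [272.3, 399.0], [270.7, 213.4]]
(12, 0, 0) [[289.0, 223.3], [287.6, 422.4], [271.6, 422.4], [269.7, 223.3]]
(12, 0, 0) [[298.1, 108.2], [294.6, 388.9], [344.6, 305.2], [354.5, 112.2]]
(0, 0, 0) [[296.9, 108.9], [293.8, 374.5], [255.2, 362.5], [249.4, 109.5]]
```

View pics/g.png

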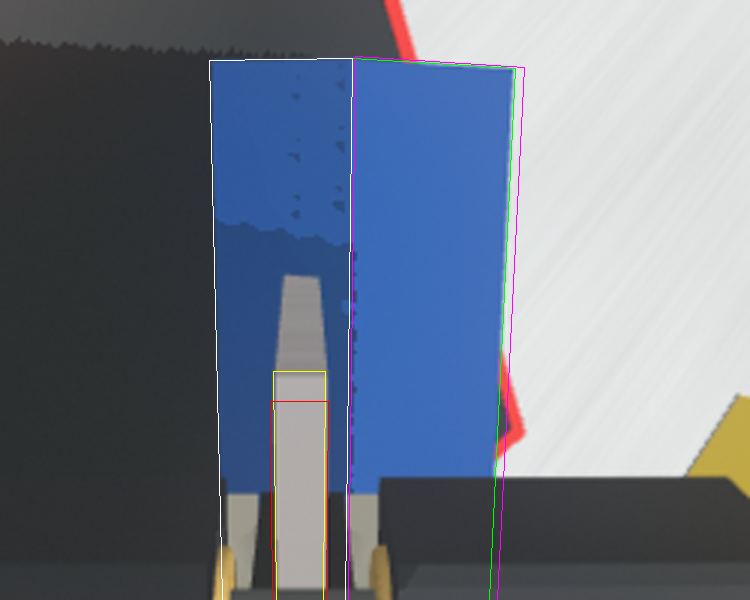

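The overlay fits with zero slip, so the handle only flexes in the pads during impact. I'll carry on with less overtravel.

```bash
python3 -m handwheel '[{"delta_pos":[0,0,0.6],"dr":[0,0,0]},{"delta_pos":[0,0,0],"dr":[0,0,0]}]' - 60 | egrep 'eef_pos'
for i in 1 2; do python3 -m handwheel '[{"delta_pos":[0,0,-0.2],"dr":[0,0,0]},{"delta_pos":[0,0,-0.88],"dr":[0,0,0]},{"delta_pos":[0,0,-0.88],"dr":[0,0,0]}]' | egrep 'pos|force'
python3 -m handwheel '[{"delta_pos":[0,0,0.9],"dr":[0,0,0]},{"delta_pos":[0,0,0.9],"dr":[0,0,0]},{"delta_pos":[0,0,0.15],"dr":[0,0,0]},{"delta_pos":[0,0,0],"dr":[0,0,0]}]' >/dev/null; python3 st.py; done
python3 - <<'E'
from h import *
a=grab_frame("side")[150:330,150:450];hsv=cv2.cvtColor(a,cv2.COLOR_RGB2HSV)
print(find_in("side","cast_a"))
cv2.imwrite('pics/h0.png',a[:,:,::-1])
E
```

```text
eef_pos: [0.517, 0.1506, 0.1678]
eef_pos: [0.517, 0.1506, 0.1084]
force: [-15.7, -17.9, 41.1]
gripper_force: 61.4
[ 0.262  0.057 -0.487 -0.796 -0.608 -1.896] [ 0.3   0.56 -4.99] [-2.81  1.98  0.04] [0.5163 0.151  0.1669] f [ 0.373  0.522 -0.767] 6.. f*8 [ 2.98  4.18 -6.13] y [0.458 0.615 0.642] head 54.469670258666014 0.005743983767845161
eef_pos: [0.5169, 0.1505, 0.1079]
force: [-17.8, -17.8, 41.3]
gripper_force: 61.5
[ 0.261  0.057 -0.487 -0.796 -0.608 -1.895] [-0.43 -0.09 -3.2 ] [-2.64  1.83  0.03] [0.5165 0.1509 0.1667] f [ 0.373  0.522 -0.767] 6.. f*8 [ 2.99  4.18 -6.13] y [0.458 0.615 0.642] head 54.447390830467654 0.005500140364757899
[{'location': [253.2, 279.7], 'conf': 0.45}, {'location': [237.5, 210.0], 'conf': 0.32}]
```

```bash
cat > look.py <<'E'
from h import *
S=calibration("side");a=grab_frame("side");hsv=cv2.cvtColor(a,cv2.COLOR_RGB2HSV)
m=[plane and proj(S,[x,y,.004])[0] for x,y in [(.693,.301),(.645,.053),(.418,.101),(.465,.347)]]
k=np.zeros(a.shape[:2],np.uint8);cv2.fillPoly(k,[np.int32(m)],255)
y=cv2.inRange(hsv,(15,90,60),(35,255,255))&k
n,_,st,ce=cv2.connectedComponentsWithStats(y)
print("yellow",[(st[i].tolist(),plane(S,ce[i],.015).round(3).tolist()) for i in range(1,n) if st[i][4]>5],"mould-part")
E
python3 look.py; python3 st.py
```

```text
yellow [([247, 276, 13, 10, 75], [0.611, 0.191])] mould-part
[ 0.261  0.059 -0.488 -0.796 -0.608 -1.896] [ 0.34  0.44 -2.44] [-2.62  1.78  0.  ] [0.5159 0.1506 0.1655] f [ 0.372  0.522 -0.768] 6.. f*8 [ 2.97  4.17 -6.14] y [0.46  0.615 0.64 ] head 54.533543849147144 0.005743936323786068
```

```bash
python3 - <<'E'
from h import *
a=grab_frame("side")[180:330,180:380]
cv2.imwrite('pics/h.png',cv2.resize(a,(800,600),interpolation=cv2.INTER_CUBIC)[:,:,::-1])
E
```

```text
(no output)
```

View pics/h.png

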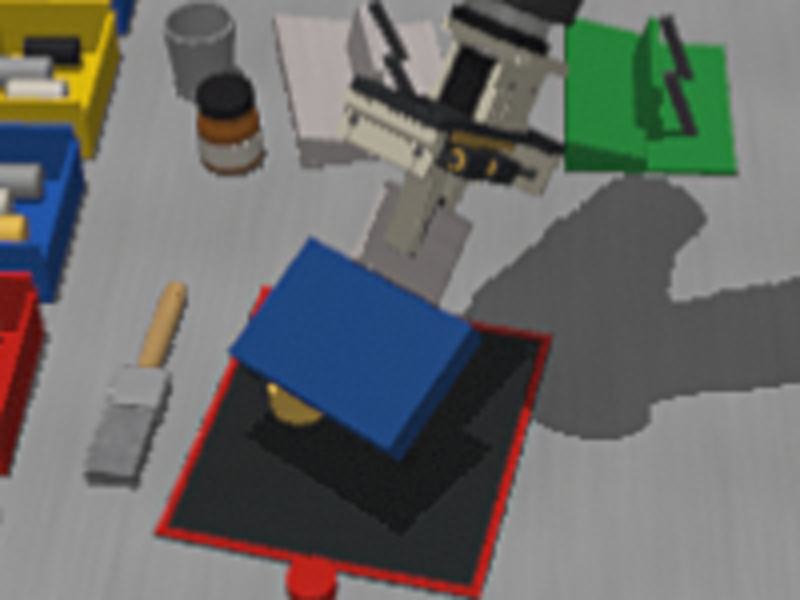

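One casting is out and lies on the mat near the mould's left foot, at about (295,400). I'll lift to locate it before rapping further.

```bash
python3 -m handwheel '[{"delta_pos":[-0.4,-0.7,0.8],"dr":[0,0,0]},{"delta_pos":[-0.4,-0.7,0.9],"dr":[0,0,0]},{"delta_pos":[-0.4,-0.7,0.9],"dr":[0,0,0]},{"delta_pos":[-0.4,-0.7,0.5],"dr":[0,0,0]},{"delta_pos":[0,0,0],"dr":[0,0,0]}]'; python3 look.py
python3 - <<'E'
from h import *
a=grab_frame("side");S=calibration("side");s=get_state();hsv=cv2.cvtColor(a,cv2.COLOR_RGB2HSV)
c=a[230:330,190:340];im=cv2.resize(c,(750,500),interpolation=cv2.INTER_CUBIC)[:,:,::-1].copy()
s2=dict(s);s2["eef_pos"]=[.5165,.151,.117]
for q in(-1,1):
    F=[(52,q*66,46),(52,q*75,46),(37,q*75,46),(37,q*66,46)]
    w=W(s2,(0,0,0),F);print(w.mean(0).round(3));u=proj(S,w)
    cv2.polylines(im,[((u-[190,230]+.5)*5).astype(int)],True,(0,0,255) if q>0 else (0,255,0),1)
cv2.imwrite('pics/i.png',im)
E
```

```text
t: 15.15
eef_pos: [0.4687, 0.0649, 0.2622]
ee_rot: [2.443, -0.006, 2.508]
force: [0.3, 0.9, -3.3]
width: 0.0056
gripper_force: 60.0
yellow [([247, 264, 24, 22, 355], [0.596, 0.164])] mould-part
[0.518 0.274 0.01 ]
[0.632 0.19  0.008]
```

View pics/i.png

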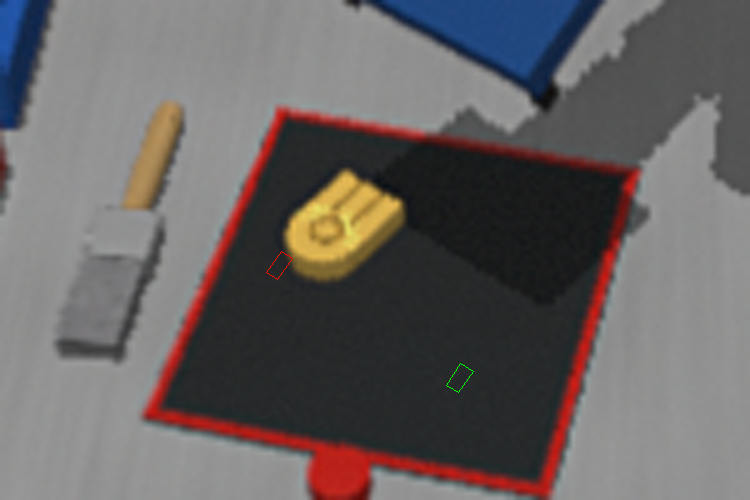

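The casting lies flat at about (345,225), and both feet clear it. I'll shift the mould 25 mm outward and continue.

```bash
python3 -m handwheel '[{"delta_pos":[0.52,0.88,-0.6],"dr":[0,0,0]},{"delta_pos":[0.52,0.88,-0.8],"dr":[0,0,0]},{"delta_pos":[0.52,0.88,-0.8],"dr":[0,0,0]},{"delta_pos":[0.52,0.88,-0.8],"dr":[0,0,0]},{"delta_pos":[0,0,0],"dr":[0,0,0]}]'|grep pos
for i in 1 2; do python3 -m handwheel '[{"delta_pos":[0,0,-0.2],"dr":[0,0,0]},{"delta_pos":[0,0,-0.88],"dr":[0,0,0]},{"delta_pos":[0,0,-0.88],"dr":[0,0,0]}]' | egrep 'pos|force'
python3 -m handwheel '[{"delta_pos":[0,0,0.9],"dr":[0,0,0]},{"delta_pos":[0,0,0.9],"dr":[0,0,0]},{"delta_pos":[0,0,0.15],"dr":[0,0,0]},{"delta_pos":[0,0,0],"dr":[0,0,0]}]' >/dev/null; python3 st.py; python3 look.py; done
```

```text
eef_pos: [0.5301, 0.175, 0.1645]
eef_pos: [0.5316, 0.1723, 0.1118]
force: [-19.3, -22.2, 39.5]
gripper_force: 60.5
[ 0.315  0.072 -0.467 -0.772 -0.577 -1.958] [-0.3   0.15 -2.65] [-2.48  1.75  0.07] [0.5313 0.1723 0.1712] f [ 0.375  0.523 -0.766] 6.. f*8 [ 3.    4.18 -6.12] y [0.457 0.615 0.643] head 54.317728684048284 0.005590030106808486
yellow [([274, 285, 23, 24, 339], [0.509, 0.247])] mould-part
eef_pos: [0.5313, 0.1722, 0.1105]
force: [-16.0, -20.2, 39.8]
gripper_force: 60.7
[ 0.315  0.075 -0.468 -0.774 -0.577 -1.956] [-0.43  0.65 -2.67] [-2.5   1.71  0.05] [0.531  0.1724 0.1694] f [ 0.373  0.522 -0.767] 6.. f*8 [ 2.99  4.18 -6.13] y [0.458 0.615 0.642] head 54.42398013579182 0.00561531114274178
yellow [([274, 286, 23, 23, 332], [0.508, 0.248])] mould-part
```

```bash
python3 -m handwheel '[{"delta_pos":[0,0,0.6],"dr":[0,0,0]},{"delta_pos":[0,0,0.9],"dr":[0,0,0]},{"delta_pos":[-0.2,-0.4,0.9],"dr":[0,0,0]},{"delta_pos":[-0.4,-0.8,0.9],"dr":[0,0,0]},{"delta_pos":[-0.4,-0.8,0.9],"dr":[0,0,0]},{"delta_pos":[-0.3,-0.8,0],"dr":[0,0,0]},{"delta_pos":[-0.2,-0.8,0],"dr":[0,0,0]},{"delta_pos":[0,0,0],"dr":[0,0,0]}]'|grep pos; python3 look.py;python3 st.py
python3 - <<'E'
from h import *
T=grab_frame("top")[100:300,120:420];S=grab_frame("side")[200:330,170:370]
cv2.imwrite('pics/j.png',np.hstack([cv2.resize(S,(400,260)),cv2.resize(T,(400,260))])[:,:,::-1])
E
```

```text
eef_pos: [0.4855, 0.0622, 0.2943]
yellow [([247, 264, 24, 22, 353], [0.596, 0.165]), ([273, 284, 24, 25, 388], [0.512, 0.246])] mould-part
[ 0.082 -0.135 -0.381 -0.65  -0.941 -2.004] [ 0.52 -0.1  -2.51] [-2.42  1.69 -0.  ] [0.4859 0.063  0.2942] f [ 0.373  0.521 -0.767] 6.. f*8 [ 2.99  4.17 -6.14] y [0.461 0.613 0.641] head 54.394654036142796 0.0057312579674112536
```

View pics/j.png

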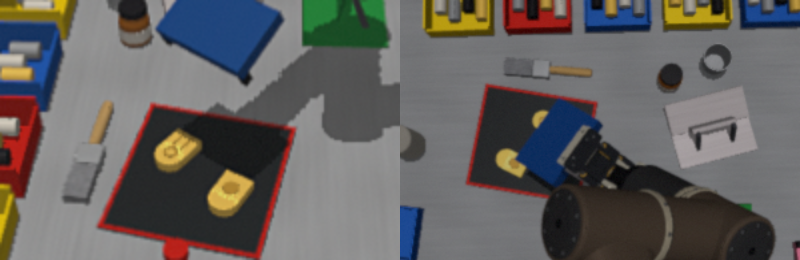

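Both castings lie on the mat, at side-view positions (178,150) and (230,192). Next I'll turn the mould back.

```bash
for i in 1 2; do python3 -m handwheel '[{"delta_pos":[0,0,0],"dr":[-2.99,-4.17,6.14]},{"delta_pos":[0,0,0],"dr":[-2.99,-4.17,6.14]},{"delta_pos":[0,0,0],"dr":[-2.99,-4.17,6.14]},{"delta_pos":[0,0,0],"dr":[-2.99,-4.17,6.14]},{"delta_pos":[0,0,0],"dr":[-2.99,-4.17,6.14]},{"delta_pos":[0,0,0],"dr":[-2.99,-4.17,6.14]},{"delta_pos":[0,0,0],"dr":[-2.99,-4.17,6.14]},{"delta_pos":[0,0,0],"dr":[-2.99,-4.17,6.14]},{"delta_pos":[0,0,0],"dr":[-2.99,-4.17,6.14]},{"delta_pos":[0,0,0],"dr":[-2.99,-4.17,6.14]}]' >/dev/null;done
python3 -m handwheel '[{"delta_pos":[0,0,0],"dr":[-2.99,-4.17,6.14]},{"delta_pos":[0,0,0],"dr":[-2.99,-4.17,6.14]},{"delta_pos":[0,0,0],"dr":[-1.49,-2.08,3.07]},{"delta_pos":[0,0,0],"dr":[0,0,0]}]'
cat > res.py <<'E'
from h import *
s=get_state();Rt=Ro.from_euler('xyz',[-2.443,.0017,-1.336]);R=Ro.from_euler('xyz',s["ee_rot"])
print("q",np.round(s["q"],2),"rot left deg",(Rt*R.inv()).as_rotvec(degrees=True).round(2),"pos left to gripped units",((np.array([.5476,-.2090,.1580])-s["eef_pos"])/.03).round(3),np.round(s["force"],2))
E
python3 res.py
```

```text
t: 20.6
eef_pos: [0.4861, 0.0652, 0.2949]
ee_rot: [-2.446, 0.009, -0.631]
force: [0.4, -0.4, -3.2]
width: 0.0057
gripper_force: 60.0
q [ 0.09 -0.14 -0.38 -0.65 -0.94  1.13] rot left deg [ -0.24  -0.4  -40.41] pos left to gripped units [ 2.05  -9.141 -4.564] [ 0.42 -0.35 -3.24]
```

```bash
python3 -m handwheel '[{"delta_pos":[0.1,-0.4,0],"dr":[0,0,-2]},{"delta_pos":[0.2,-0.9,0.1],"dr":[0,0,-4]},{"delta_pos":[0.2,-0.97,0.1],"dr":[0,0,-4]},{"delta_pos":[0.2,-0.97,0],"dr":[0,0,-4.2]},{"delta_pos":[0.2,-0.97,0],"dr":[0,0,-4.2]},{"delta_pos":[0.2,-0.97,0],"dr":[0,0,-4.2]},{"delta_pos":[0.2,-0.97,0],"dr":[0,0,-4.2]},{"delta_pos":[0.25,-0.97,0],"dr":[0,0,-4.2]},{"delta_pos":[0.25,-0.97,0],"dr":[0,0,-4.2]},{"delta_pos":[0.25,-0.9,0],"dr":[-0.2,-0.4,-4.2]}]' >/dev/null
python3 -m handwheel '[{"delta_pos":[0,-0.15,0],"dr":[0,0,-1]},{"delta_pos":[0,0,0],"dr":[0,0,0]}]' >/dev/null; python3 res.py
python3 - <<'E'
from h import *
s=get_state();C=calibration("wrist");f=grab_frame("wrist");cv2.imwrite('pics/k.png',f[:,:,::-1])
hsv=cv2.cvtColor(f,cv2.COLOR_RGB2HSV);b=cv2.inRange(hsv,(103,120,30),(122,255,255));b[:,:235]=0;b[:,400:]=0
# edges: subpixel column/row extents of blue, sample rows
lim=235
print("top row",[int(np.argmax(b[60:lim,c]>0))+60 for c in range(245,355,10)])
for r in range(120,lim,15):
    x=np.flatnonzero(b[r]);print(r,(x.min(),x.max()) if len(x) else None,f[r,250:300:8].tolist() if r in(195,) else '')
for nm,P in(("TOP",TOP),("BACK",BACK),("HE",HE)):print(nm,proj(C,W(s,(0,0,0),P)).round(1).tolist(),"slide5",proj(C,W(s,(5,0,0),P)).round(1).tolist(),"pitch2",proj(C,W(s,(0,2,0),P)).round(1).tolist())
g=cv2.cvtColor(f,cv2.COLOR_RGB2HSV)[:,:,1]
print("sat col280",[(r,int(g[r,280])) for r in range(170,232,4)]); print("sat row225",[(c,int(g[225,c])) for c in range(250,310,3)])
E
```

```text
q [-0.27 -0.06 -0.35 -0.51 -0.71  0.79] rot left deg [-0.2   0.04  0.2 ] pos left to gripped units [ 0.009  0.033 -4.761] [ 0.36  0.69 -1.79]
top row [60, 60, 60, 60, 60, 111, 111, 112, 112, 116, 180]
120 (np.int64(252), np.int64(339)) 
135 (np.int64(252), np.int64(341)) 
150 (np.int64(252), np.int64(343)) 
165 (np.int64(253), np.int64(343)) 
180 (np.int64(253), np.int64(345)) 
195 (np.int64(253), np.int64(342)) [[170, 172, 172], [58, 95, 154], [58, 94, 155], [97, 103, 115], [106, 104, 105], [35, 55, 91], [34, 52, 81]]
210 (np.int64(235), np.int64(344)) 
225 (np.int64(235), np.int64(345)) 
TOP [[298.6, 109.3], [295.1, 374.4], [256.4, 362.4], [251.0, 109.8]] slide5 [[299.1, 109.1], [295.4, 380.3], [255.9, 367.7], [250.2, 109.6]] pitch2 [[295.6, 109.3], [292.7, 374.1], [253.5, 363.0], [247.4, 109.8]]
BACK [[298.6, 109.3], [295.1, 374.4], [342.9, 297.8], [352.2, 112.3]] slide5 [[299.1, 109.1], [295.4, 380.3], [343.9, 300.7], [353.6, 112.2]] pitch2 [[295.6, 109.3], [292.7, 374.1], [337.0, 296.9], [345.4, 112.3]]
HE [[290.7, 214.4], [289.1, 399.3], [274.4, 399.4], [273.2, 214.4]] slide5 [[291.1, 218.3], [289.4, 408.7], [274.2, 408.7], [272.9, 218.3]] pitch2 [[292.6, 214.3], [290.7, 399.1], [276.0, 399.5], [275.1, 214.5]]
sat col280 [(170, 157), (174, 157), (178, 160), (182, 50), (186, 7), (190, 7), (194, 5), (198, 5), (202, 5), (206, 2), (210, 5), (214, 5), (218, 8), (222, 7), (226, 6), (230, 6)]
sat row225 [(250, 161), (253, 161), (256, 165), (259, 164), (262, 167), (265, 165), (268, 164), (271, 153), (274, 6), (277, 6), (280, 6), (283, 6), (286, 6), (289, 6), (292, 156), (295, 156), (298, 147), (301, 148), (304, 148), (307, 147)]
```

No measurable slip in the grip. I'll lower the mould into the rack.

```bash
python3 -m handwheel '[{"delta_pos":[0,0.03,-0.5],"dr":[-0.2,0,0.2]},{"delta_pos":[0,0,-0.8],"dr":[0,0,0]},{"delta_pos":[0,0,-0.8],"dr":[0,0,0]},{"delta_pos":[0,0,-0.8],"dr":[0,0,0]},{"delta_pos":[0,0,-0.6],"dr":[0,0,0]},{"delta_pos":[0,0,-0.4],"dr":[0,0,0]},{"delta_pos":[0,0,-0.3],"dr":[0,0,0]},{"delta_pos":[0,0,0],"dr":[0,0,0]}]'; python3 res.py
```

```text
t: 22.65
eef_pos: [0.5471, -0.2085, 0.1738]
ee_rot: [-2.443, 0.001, -1.334]
force: [0.2, -0.3, -3.1]
width: 0.0058
gripper_force: 60.0
q [-0.34  0.1  -0.44 -0.74 -0.54  1.12] rot left deg [ 0.02 -0.01 -0.09] pos left to gripped units [ 0.017 -0.018 -0.527] [ 0.21 -0.3  -3.06]
```

```bash
python3 -m handwheel '[{"delta_pos":[0.01,-0.02,-0.2],"dr":[0,0,0]},{"delta_pos":[0,0,-0.15],"dr":[0,0,0]},{"delta_pos":[0,0,-0.1],"dr":[0,0,0]},{"delta_pos":[0,0,-0.05],"dr":[0,0,0]},{"delta_pos":[0,0,0],"dr":[0,0,0]}]'>/dev/null; python3 res.py
python3 -m handwheel '[{"delta_pos":[0,0,-0.03],"dr":[0,0,0]},{"delta_pos":[0,0,0],"dr":[0,0,0]}]'>/dev/null; python3 res.py
```

```text
q [-0.35  0.12 -0.44 -0.78 -0.53  1.18] rot left deg [ 0.09  0.13 -0.08] pos left to gripped units [-0.015  0.023 -0.089] [-0.27  0.3  -2.89]
q [-0.35  0.12 -0.44 -0.78 -0.53  1.18] rot left deg [ 0.1   0.14 -0.09] pos left to gripped units [-0.017  0.022 -0.064] [-0.01 -1.49 -2.61]
```

```bash
for i in 1 2; do python3 -m handwheel '[{"delta_pos":[0,0,-0.05],"dr":[0,0,0]},{"delta_pos":[0,0,0],"dr":[0,0,0]}]'>/dev/null; python3 res.py;done
```

```text
q [-0.35  0.13 -0.44 -0.79 -0.53  1.18] rot left deg [ 0.08  0.13 -0.09] pos left to gripped units [-0.014  0.02  -0.006] [ 0.01  0.56 -2.88]
q [-0.35  0.13 -0.44 -0.79 -0.53  1.19] rot left deg [ 0.1   0.21 -0.11] pos left to gripped units [-0.027  0.02   0.009] [-3.26  1.15  3.99]
```

```bash
python3 -m handwheel '[{"delta_pos":[0,0,0],"dr":[0,0,0]},{"delta_pos":[0,0,0],"dr":[0,0,0]},{"delta_pos":[0,0,0],"dr":[0,0,0]},{"delta_pos":[0,0,0],"dr":[0,0,0]},{"delta_pos":[0,0,0],"dr":[0,0,0]},{"delta_pos":[0,0,0],"dr":[0,0,0]},{"delta_pos":[0,0,0],"dr":[0,0,0]},{"delta_pos":[0,0,0],"dr":[0,0,0]},{"delta_pos":[0,0,0],"dr":[0,0,0]}]' -1 | egrep 'width|force'
python3 -m handwheel '[{"delta_pos":[-0.21,-0.05,0.26],"dr":[0,0,0]},{"delta_pos":[-0.42,-0.1,0.51],"dr":[0,0,0]},{"delta_pos":[-0.5,-0.12,0.6],"dr":[0,0,0]},{"delta_pos":[-0.5,-0.12,0.6],"dr":[0,0,0]},{"delta_pos":[-0.5,-0.12,0.6],"dr":[0,0,0]},{"delta_pos":[-0.5,-0.12,0.7],"dr":[0,0,0]},{"delta_pos":[0,0,0],"dr":[0,0,0]}]' | egrep 'pos|force'
python3 look.py
python3 - <<'E'
from h import *
s=get_state();C=calibration("wrist");f=grab_frame("wrist");cv2.imwrite('pics/l.png',f[:,:,::-1])
p=(.5811,-.2002,.2365)
hsv=cv2.cvtColor(f,cv2.COLOR_RGB2HSV);b=cv2.inRange(hsv,(103,120,30),(122,255,255))
for nm,P in(("TOP",TOP),("BACK",BACK),("HE",HE)):print(nm,proj(C,M(p,P)).round(1).tolist())
n,l,st,ce=cv2.connectedComponentsWithStats(b)
u=proj(C,M(p,TOP)).mean(0);i=l[int(u[1]),int(u[0])-6];print("blob",st[i].tolist())
for r in range(st[i][1]+8,st[i][1]+st[i][3],20):
    x=np.flatnonzero(l[r]==i);print(r,x.min(),x.max())
r=int(proj(C,M(p,HE)).mean(0)[1]);print("handle sat row",r,[(c,int(hsv[r,c,1])) for c in range(int(u[0])-20,int(u[0])+26,2)])
E
```

```text
force: [-0.2, 1.6, 0.2]
width: 0.072
gripper_force: 0.0
eef_pos: [0.4685, -0.2297, 0.2589]
force: [0.1, 0.7, 0.7]
gripper_force: 0.0
yellow [([247, 264, 24, 22, 356], [0.596, 0.164]), ([273, 284, 24, 25, 386], [0.512, 0.246])] mould-part
TOP [[293.0, 115.7], [291.4, 281.7], [266.7, 276.7], [265.2, 115.7]]
BACK [[293.0, 115.7], [291.4, 281.7], [326.4, 247.1], [331.0, 116.5]]
HE [[287.6, 168.4], [287.0, 272.1], [279.0, 272.1], [279.0, 168.4]]
blob [269, 115, 60, 166, 5717]
123 269 297
143 269 315
163 269 315
183 269 314
203 270 314
223 270 313
243 270 325
263 270 309
handle sat row 220 [(259, 121), (261, 126), (263, 19), (265, 16), (267, 16), (269, 92), (271, 159), (273, 157), (275, 157), (277, 157), (279, 157), (281, 159), (283, 29), (285, 8), (287, 8), (289, 8), (291, 8), (293, 8), (295, 95), (297, 129), (299, 131), (301, 129), (303, 129)]
```

```bash
python3 - <<'E'
from h import *
f=cv2.imread('pics/l.png')[:,:,::-1];C=calibration("wrist")
V=cv2.cvtColor(np.ascontiguousarray(f),cv2.COLOR_RGB2HSV)[:,:,2];Sx=cv2.cvtColor(np.ascontiguousarray(f),cv2.COLOR_RGB2HSV)[:,:,1]
for r in(130,145,160,240):
    print(r,[(c,int(V[r,c]),int(Sx[r,c])) for c in range(262,336,2)])
print("col276 sat",[(r,int(Sx[r,276])) for r in range(108,124,2)],[(r,int(Sx[r,276])) for r in range(268,290,2)])
print("col288 sat",[(r,int(Sx[r,288])) for r in range(144,184,3)],[(r,int(Sx[r,288])) for r in range(262,285,2)])
E
```

```text
130 [(262, 82, 3), (264, 83, 6), (266, 82, 3), (268, 100, 69), (270, 136, 144), (272, 137, 145), (274, 137, 145), (276, 137, 143), (278, 138, 144), (280, 138, 146), (282, 137, 145), (284, 138, 144), (286, 137, 145), (288, 138, 144), (290, 138, 144), (292, 137, 145), (294, 137, 145), (296, 130, 143), (298, 69, 122), (300, 70, 120), (302, 69, 118), (304, 69, 118), (306, 69, 118), (308, 69, 118), (310, 69, 118), (312, 69, 115), (314, 69, 115), (316, 69, 118), (318, 68, 116), (320, 69, 115), (322, 68, 116), (324, 69, 115), (326, 68, 120), (328, 68, 116), (330, 83, 37), (332, 106, 7), (334, 105, 7)]
145 [(262, 77, 7), (264, 77, 7), (266, 77, 7), (268, 85, 36), (270, 136, 146), (272, 136, 146), (274, 136, 148), (276, 136, 148), (278, 136, 148), (280, 137, 147), (282, 136, 148), (284, 137, 149), (286, 136, 148), (288, 137, 147), (290, 137, 149), (292, 136, 148), (294, 136, 146), (296, 128, 147), (298, 68, 131), (300, 67, 126), (302, 68, 128), (304, 68, 124), (306, 69, 126), (308, 68, 128), (310, 68, 124), (312, 68, 128), (314, 68, 128), (316, 70, 117), (318, 103, 7), (320, 103, 7), (322, 10
[... 1078 characters left out ...]
 67, 129), (314, 67, 126), (316, 67, 122), (318, 67, 122), (320, 67, 122), (322, 68, 116), (324, 66, 131), (326, 73, 84), (328, 104, 7), (330, 102, 8), (332, 107, 10), (334, 105, 7)]
col276 sat [(108, 6), (110, 6), (112, 4), (114, 57), (116, 142), (118, 142), (120, 144), (122, 143)] [(268, 159), (270, 160), (272, 161), (274, 159), (276, 159), (278, 32), (280, 5), (282, 4), (284, 4), (286, 6), (288, 5)]
col288 sat [(144, 148), (147, 150), (150, 150), (153, 149), (156, 150), (159, 3), (162, 6), (165, 6), (168, 10), (171, 8), (174, 10), (177, 8), (180, 8), (183, 7)] [(262, 10), (264, 8), (266, 8), (268, 10), (270, 10), (272, 5), (274, 159), (276, 158), (278, 160), (280, 59), (282, 4), (284, 4)]
```

```bash
python3 - <<'E'
from h import *
C=calibration("wrist");p=(.5811,-.2002,.2365)
def MM(v,pts): # tilt v0 deg about rack y through mould foot-back corner, then shift v1,v2 mm in rack x,z
    q=np.atleast_2d(pts)/1e3@MR.T+[0,0,.0705]; piv=np.array([52,0,0])/1e3@MR.T+[0,0,.0705]
    q=Ro.from_euler('y',v[0],degrees=True).apply(q-piv)+piv+[v[1]/1e3,0,v[2]/1e3]
    return Ro.from_euler('z',p[2]).apply(q)+[p[0],p[1],0]
def at(v,a,b,r):
    u=proj(C,MM(v,[a,b]));t=(r-u[0,1])/(u[1,1]-u[0,1]);return u[0,0]+t*(u[1,0]-u[0,0])
E=[((-52,-75,26),(-52,75,26),145,268.8),((-52,-75,26),(-52,75,26),240,269.3),((-52,-75,0),(-52,75,0),130,297.2),((-52,-75,0),(-52,75,0),145,297.2),((52,-75,0),(52,75,0),130,329.8),((52,-75,0),(52,75,0),240,326.3)]
def res(v): 
    v=[v[0],v[1],0];return [at(v,a,b,r)-o for a,b,r,o in E]
r=least_squares(res,[0,0]);print(r.x,np.round(r.fun,1),np.round(res([0,0]),1))
v=[r.x[0],r.x[1],0];print("HE pred",proj(C,MM(v,HE)).round(1).tolist(),"TOP",proj(C,MM(v,TOP)).round(1).tolist())
print("time",get_state()["t"])
E
```

```text
[-2.53384632 -0.32699667] [-0.   0.2  0.  -0.2  0.1 -0.1] [-4.5 -3.9 -5.4 -5.6 -0.1 -0.4]
HE pred [[296.7, 168.3], [295.4, 273.3], [287.4, 273.4], [288.0, 168.3]] TOP [[297.4, 114.9], [295.4, 282.5], [269.8, 277.9], [268.5, 114.9]]
time 25.45
```

```bash
python3 - <<'E'
from h import *
s=get_state();C=dict(calibration("wrist"));p=(.5811,-.2002,.2365)
def T(R,t):
    m=np.eye(4);m[:3,:3]=R;m[:3,3]=t;return m
now=T(Ro.from_euler('xyz',s["ee_rot"]).as_matrix(),s["eef_pos"])
R=Ro.from_matrix([[0.248,-0.752,0.61],[-0.969,-0.194,0.154],[0.002,-0.629,-0.777]]).as_matrix()
old=T(R,[0.46561837,-0.22744911,0.25939052])
E=np.array(C["extrinsics"])@now@np.linalg.inv(old);print(np.linalg.inv(E).round(3).tolist())
C["extrinsics"]=E
f=cv2.imread('pics/c.png');h=cv2.cvtColor(f,cv2.COLOR_BGR2HSV)
print("pred TOP",proj(C,M(p,TOP)).round(1).tolist(),"BACK",proj(C,M(p,BACK)).round(1).tolist())
for r in(115,125,140,230,240):
    b=h[r,255:340];blue=(b[:,0]>100)&(b[:,0]<125)&(b[:,1]>90);x=np.flatnonzero(blue)+255
    v=b[:,2].astype(int);d=[c for c in range(256,339) if blue[c-255] and blue[c-256] and v[c-255]-v[c-256]<-25]
    print(r,x.min(),x.max(),d)
E
```

```text
[[-0.753, -0.401, 0.522, 0.399], [-0.194, 0.893, 0.406, -0.318], [-0.629, 0.205, -0.75, 0.368], [0.0, 0.0, 0.0, 1.0]]
pred TOP [[288.4, 110.6], [285.5, 275.8], [261.0, 270.8], [260.6, 110.4]] BACK [[288.4, 110.6], [285.5, 275.8], [319.7, 242.0], [325.2, 112.2]]
115 263 326 [291]
125 263 325 [291]
140 263 310 [291]
230 263 307 []
240 263 319 [288]
```

```bash
python3 -m handwheel '[{"delta_pos":[-0.4,-0.1,0.6],"dr":[0,0,0]},{"delta_pos":[-0.4,-0.1,0.6],"dr":[0,0,0]},{"delta_pos":[0,0,0],"dr":[0,0,0]},{"delta_pos":[0,0,0],"dr":[0,0,0]}]' | grep pos; python3 look.py; python3 -c "
from station import *
print(mark_of('side','mould_grip') if grab_frame('side') is not None else 0); print(job_done())"
```

```text
eef_pos: [0.4452, -0.2344, 0.2904]
yellow [([247, 264, 24, 22, 356], [0.596, 0.164]), ([273, 284, 24, 25, 386], [0.511, 0.246])] mould-part
[{'location': [279.7, 167.1], 'conf': 0.8}, {'location': [373.9, 161.0], 'conf': 0.74}]
the job is handed in; nothing more can be done
None
```

Job handed in at about 26 s: both castings lie on the mat, and the empty mould stands back in the rack, handle up and released, leaning roughly 1.5° further back than it started (wrist-camera estimate, good to about 1°).

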